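# Lay the drained slide box flat and park it on the drying tray

### The arm

A 7-joint arm with a two-finger parallel gripper is mounted at the origin on the work surface. World frame = base frame: x ahead of the robot, y to its left, z up, the work surface at z = 0. Lengths are in m, angles in rad, forces in N, time in s.
With the tool pointing down it reaches from about 0.375 to 0.925 m from the base axis. Payload 3.1 kg.
Tool frame: the origin (TCP) lies between the finger pads; the fingertips stand 19 mm ahead of it and the grasp point (between the pads) is the TCP; z points along the fingers, y is the direction in which the jaws open and shut (so a half turn about z gives the same grasp; the last joint's range is limited). The gripper opens to 85 mm and grips with 20 to 120 N. Pads are 22 mm wide; open, the fingers measure 114 mm over their backs; the gripper's body (76 mm by 85 mm) begins 54 mm behind the grasp point. The pads swing forward as they close: fully open they stand 13 mm farther back than shut.
Start: joints at [1.224, 0.383, 0.044, 1.598, -0.018, 1.161, -0.05], TCP at [0.16, -0.63, 0.25] pointing down, gripper open.
Joint ranges: [-2.61, 2.61], [-0.41, 2.15], [-1.48, 1.57], [0, 2.5], [-1.57, 4.71], [0.05, 1.97], [-2.85, 2.85]. Speed limits (rad/s): [2.79, 2.79, 3.14, 3.14, 3.14, 3.14, 3.14].

### API

Orientations are given as a unit quaternion [x, y, z, w].
In Python, from bench import move_ptp, movel, move_j, move_gripper, pause, inverse_kinematics, read_camera, camera_params, MotionError, sign_off, look_for, tip_of, read_time_s, read_qpos, read_joint_vel, read_effort, read_eef_pos, read_tcp_rot, read_ft_force, read_ft_torque, read_finger_gap gives the robot as it stands. Calls block until the motion is done:
- move_ptp(position, orientation): joint-space move of the TCP to a pose.
- movel(position, orientation=None, speed=0.15): straight line of the TCP; orientation=None keeps the orientation; speed is the mean speed in m/s.
- move_j(angles): joint-space move.
- move_gripper(opening, effort=None): finger opening in m; effort is the grip in N (None keeps the last); returns when the fingers have stopped.
- pause(seconds).
- inverse_kinematics(position, orientation): joint angles nearest the present ones, or None.
- read_camera(name): name is "scene" or "top" or "wrist"; returns the picture (400x640x3 uint8, red, green, blue); there is no depth.
- camera_params(name): a dict with "K" (3x3 intrinsics, pixels), "camera_from_world" (4x4, takes a point from world to camera coordinates). Camera axes: x right, y down, z forward; pixel columns grow to the right and rows downward; lengths in m; the calibration is good to about 2 mm. A picture is of the moment at which its call begins: read the wrist's pose just before it. camera_params takes no time and is no camera call; for the wrist camera it gives the pose at the moment of the call.
A pose or a line that the arm cannot do raises MotionError and nothing moves.
- sign_off(): hands the job in, once; it reports no verdict.
Trained networks look in the newest picture that a camera, given by its name, has taken for a name from the list of things; names that differ only in an ending like _2 or _b are one class to them, and where a whole thing is asked for, a point or a joint stands for the part that bears it (a point fixed in the world has none). Each returns a list of dicts, best first, with "confidence" (0 to 1); they miss things now and then, are a little off and sometimes report something else, mostly with a low value. They report only what shows in the picture. A call takes as long as a camera call. They do not tell look-alikes from the thing itself.
- look_for(camera, name): "at" ([column, row] in pixels, amid what is visible of it).
- tip_of(camera, name): "at" ([column, row] in pixels: a listed point, or the origin of a listed thing).
Readings, each from a call of its own:
- read_time_s(): time.
- read_qpos(): joint angles.
- read_joint_vel(): joint speeds.
- read_effort(): joint torques, N m.
- read_eef_pos(): TCP position.
- read_tcp_rot(): TCP orientation.
- read_ft_force(): force on the tool from outside, world axes, zero at the start.
- read_ft_torque(): the same for the moment, N m.
- read_finger_gap(): finger opening in m.
Only numpy, scipy, OpenCV 4.12 (cv2) and the standard library are available. Lean on these libraries where they do the work, as an engineer would, in place of code of your own. Each camera call takes 0.05 s, during which the arm holds its last target.

### The job

The empty microscope-slide box was left standing on its long edge to drain. Without picking it up, push it over with the fingers so that it lies flat on the tray with its lid upwards, then push it along the tray until its whole long side is flush against the tray's raised back lip. Leave the bottle, the jar and the carton as they stand.

Things in the scene. Friction and masses are not known exactly. Their poses are not given: they have to be found in the camera images.
- tray: Steel drying tray screwed to the bench, 300 (x) by 420 mm (y), floor 4 mm thick. Origin: centre of its underside, on the bench. x points level from its open front (robot side) to the raised back lip, z up. The lip runs along the whole far side, 30 mm high over the bench, inner face at x = +140 mm. Short sides: bead 10 mm high, inner faces at y = +-204 mm. No edge in front.
- tray_lip (a point): Point on the tray's floor at the foot of the lip's inner face, midway along the lip (tray frame 140, 0, 4 mm).
- slidebox: Closed plastic slide box 160 x 90 x 34 mm, 0.2-0.4 kg, rigid, loose; grey base, white lid with a blank card. Starts standing on its long hinge side, latch tab on top, 90 mm tall, lid facing the robot side (tray -x, up to 20 deg off). Origin: centre of the side it stands on. x: out of the lid (lid face +17, base face -17 mm); y: along the 160 mm; z: hinge to latch side, up at start.
- box_center (a point): Centre of the slide box (box frame 0, 0, 45 mm): 49 mm over the bench when it stands, 21 mm lying flat. Pushed high on its lid face, the box pivots on the lower edge of its base face and drops flat: its x axis then points up, its z axis towards the lip, and the latch side is the one that must meet the lip.
- box_corner_a (a point): One end of the latch-side narrow face, in mid-thickness (box frame 0, +80, 90 mm). In place, it is at the lip.
- box_corner_b (a point): The other end of the latch-side narrow face, in mid-thickness (box frame 0, -80, 90 mm). In place, it is at the lip.
- bottle: Bystander: amber glass bottle 36 mm across and 85 mm tall, standing on the tray close to one short side. Origin: centre of its underside.
- jar: Bystander: square glass staining jar 34 x 34 mm with a round white cap, 82 mm tall, standing on the tray close to the other short side. Origin: centre of its underside.
- carton: Bystander: paper carton 75 x 55 mm, 45 mm tall, standing on the bench beside the tray. Origin: centre of its underside.
There are look-alikes about, which are no part of the job. Of the things that look like the slidebox, the smallest one is meant.

How it is judged:
On the way, in this order (a step that is already met when the one before it is completed fails the run):
1. the slide box lies flat on the tray, lid upwards (angle between slidebox's own x axis and vertical below 0.08 rad and height (world z) of box_center below 0.027 m), for 0.2 s.
2. its latch side is flush against the back lip (x of each of box_corner_a, box_corner_b in the frame of tray above 0.134 m), for 0.2 s.
At the end, for the whole second after the job is handed in: The slide box lies flat on the tray (within 0.08 rad), lid up, at rest, with both ends of its latch side within 6 mm of the lip's inner face; nothing was lifted and the bystanders stand where they were (all of step 1 and all of step 2 and x of each of box_corner_a, box_corner_b in the frame of tray below 0.145 m and linear speed of slidebox below 0.02 m/s); the robot touches nothing.
It fails at once if the slide box is lifted or carried (height (world z) of box_center above 0.062 m or (angle between slidebox's own x axis and vertical below 0.2 rad and height (world z) of box_center above 0.036 m)).
It fails at once if the bottle is disturbed (distance of bottle from where it was at the start of the episode above 0.015 m or angle between bottle's own z axis and vertical above 0.3 rad).
It fails at once if the jar is disturbed (distance of jar from where it was at the start of the episode above 0.015 m or angle between jar's own z axis and vertical above 0.3 rad).
It fails at once if the carton is disturbed (distance of carton from where it was at the start of the episode above 0.015 m or angle between carton's own z axis and vertical above 0.3 rad).
It also fails if it takes over 45 s, if anything falls off the work surface, if the arm or the gripper's body presses on something with over 40 N, if the wrist force passes 120 N, or if a joint passes its speed limit or range.

## Working session

There is one attempt and no reset: what is moved stays moved. The work goes in short steps, each a Python script; the robot and the scene stay as the last script left them, time stands still between calls to the robot, and variables do not carry over. Pictures are saved under pics/ and viewed, and the job is handed in when it is done.

```bash
mkdir -p pics; ls; python3 - <<'E'
from bench import *
import cv2
for c in ["scene","top","wrist"]:
    im=read_camera(c); cv2.imwrite(f"pics/{c}0.png",im[:,:,::-1])
    p=camera_params(c); print(c,p["K"],p["camera_from_world"])
    if c!="wrist":
        for n in ["slidebox","tray","bottle","jar","carton"]:
            print(n,[(d["at"],round(d["confidence"],2)) for d in look_for(c,n)])
        for n in ["tray_lip","box_center","box_corner_a","box_corner_b","tray"]:
            print("tip",n,[(d["at"],round(d["confidence"],2)) for d in tip_of(c,n)])
print(read_time_s(),read_tcp_rot(),read_eef_pos())
E
```

```text
pics
scene [[474.98546063   0.         316.34398611]
 [  0.         474.98546063 196.58875518]
 [  0.           0.           1.        ]] [[-0.60222598  0.79825046  0.01095763  0.26429114]
 [ 0.4638011   0.3610124  -0.80904795 -0.14947269]
 [-0.64977874 -0.48214753 -0.58764049  1.80980393]
 [ 0.          0.          0.          1.        ]]
slidebox [([292.7, 240.5], 0.69), ([297.5, 217.0], 0.66), ([220.0, 161.8], 0.57), ([289.5, 146.2], 0.56)]
tray [([292.7, 239.2], 0.9)]
bottle [([225.9, 219.6], 0.61)]
jar [([325.9, 261.8], 0.63)]
carton [([381.4, 268.9], 0.85), ([293.0, 241.6], 0.65)]
tip tray_lip [([265.3, 259.5], 0.87)]
tip box_center [([217.6, 164.4], 0.96), ([295.4, 214.9], 0.92), ([288.0, 146.5], 0.59)]
tip box_corner_a [([272.5, 199.1], 0.89), ([325.9, 209.1], 0.8), ([230.2, 162.3], 0.67), ([323.9, 272.5], 0.65), ([314.0, 125.1], 0.62), ([202.7, 136.6], 0.61), ([258.1, 139.6], 0.61)]
tip box_corner_b [([272.5, 199.1], 0.89), ([325.9, 209.1], 0.8), ([230.2, 162.3], 0.67), ([323.9, 272.5], 0.65), ([314.0, 125.1], 0.62), ([202.7, 136.6], 0.61), ([258.1, 139.6], 0.61)]
tip tray 
[... 817 characters left out ...]
.4], 0.8), ([309.2, 193.1], 0.78), ([438.0, 187.6], 0.61)]
tip box_corner_b [([519.1, 213.8], 0.97), ([423.1, 332.0], 0.97), ([357.7, 172.2], 0.87), ([453.6, 251.4], 0.8), ([309.2, 193.1], 0.78), ([438.0, 187.6], 0.61)]
tip tray [([330.0, 172.9], 0.62)]
wrist [[278.04194743   0.         319.12154216]
 [  0.         278.04194743 196.56787657]
 [  0.           0.           1.        ]] [[ 0.24749985 -0.96888738  0.00103499 -0.64832479]
 [-0.93245407 -0.23790259  0.27190397 -0.03622097]
 [-0.2631981  -0.06826128 -0.96232383  0.37757654]
 [ 0.          0.          0.          1.        ]]
1.15 [ 9.92273765e-01  1.24067615e-01  1.56770014e-05 -3.52830570e-05] [ 0.16006804 -0.62997152  0.25024889]
```

View pics/scene0.png

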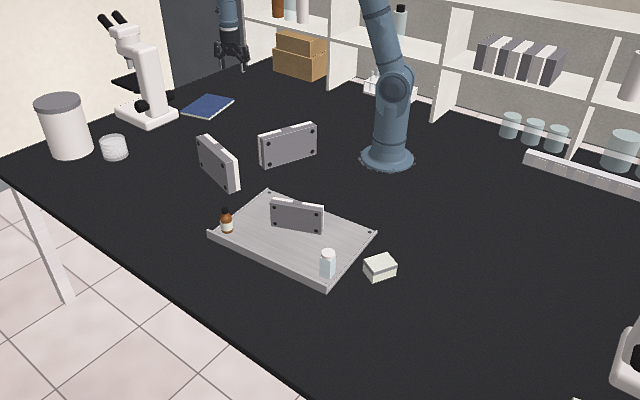

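View pics/top0.png

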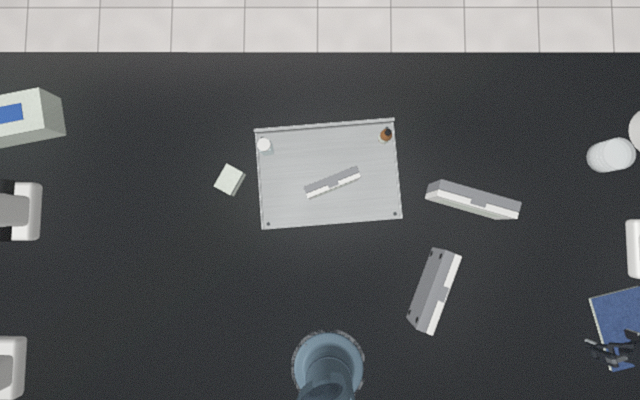

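```bash
python3 - <<'E'
import cv2
a=cv2.imread("pics/top0.png")[100:240,220:420]; cv2.imwrite("pics/topc.png",cv2.resize(a,None,fx=4,fy=4,interpolation=cv2.INTER_CUBIC))
a=cv2.imread("pics/scene0.png")[160:310,200:400]; cv2.imwrite("pics/scenec.png",cv2.resize(a,None,fx=4,fy=4,interpolation=cv2.INTER_CUBIC))
E
```

```text
(no output)
```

View pics/topc.png

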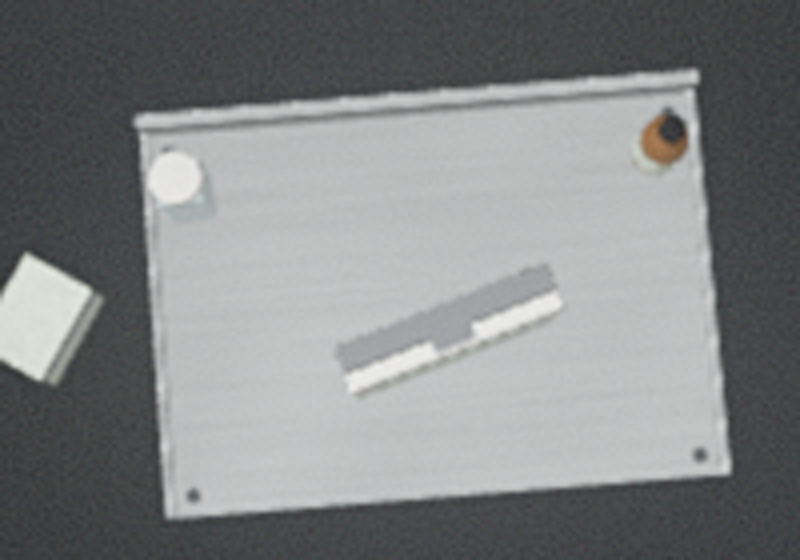

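View pics/scenec.png

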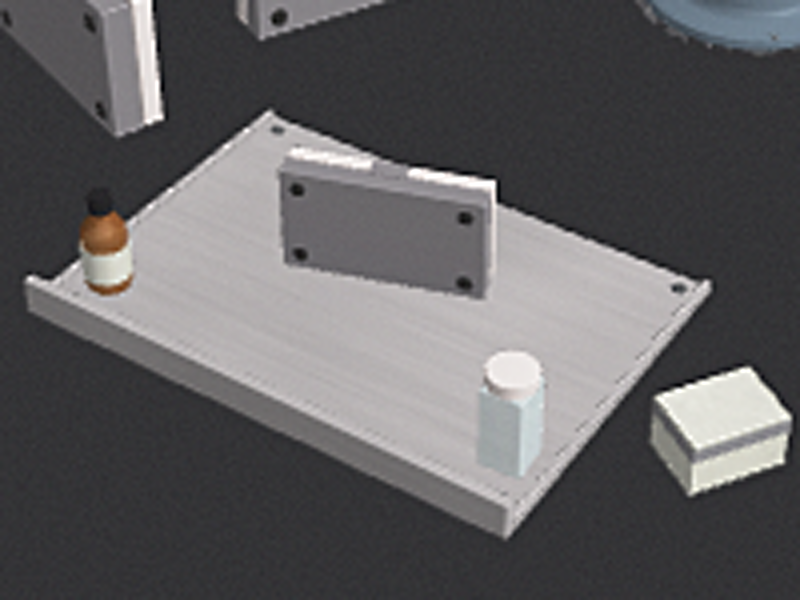

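The three similar boxes in the top view are at (333,183) on the tray, (434,288) and (472,198). The crop confirms that the one on the tray is clearly the smallest, and it stands with its white lid facing the robot. The bottle is at (386,133), the jar at (264,145) and the carton at (230,179). Next I'll measure positions.

```bash
cat > h.py <<'E'
from bench import *
import numpy as np, cv2
from scipy.optimize import least_squares
def bp(c,px,z):
    p=camera_params(c);K=np.array(p["K"]);T=np.array(p["camera_from_world"])
    R=T[:3,:3];t=T[:3,3];o=-R.T@t
    d=R.T@np.linalg.solve(K,[px[0],px[1],1]); return o+d*(z-o[2])/d[2]
E
python3 - <<'E'
from h import *
W=np.array([bp("top",(u/4+220,v/4+100),z) for u,v,z in [(137,118,.03),(698,72,.03),(167,519,.01),(730,472,.01)]])
B=np.array([[.15,.21],[.15,-.21],[-.15,.21],[-.15,-.21]])
print(W)
f=lambda p:((np.array([[np.cos(p[2]),-np.sin(p[2])],[np.sin(p[2]),np.cos(p[2])]])@B.T).T+p[:2]-W[:,:2]).ravel()
r=least_squares(f,[.5,0,0]);p=r.x;print("tray",p,np.round(r.fun*1e3,1))
R=np.array([[np.cos(p[2]),-np.sin(p[2])],[np.sin(p[2]),np.cos(p[2])]])
tf=lambda w:R.T@(np.array(w)[:2]-p[:2])
a=bp("top",(309.2,193.1),.094);b=bp("top",(357.7,172.2),.094)
print("top corners",a,b,np.linalg.norm(a-b),tf(a),tf(b))
c=[(335,348),(549,263),(353,395),(563,305)]
for q in c: w=bp("top",(q[0]/4+220,q[1]/4+100),.094);print("face",w,tf(w))
for n,q,z in [("a",(325.9,209.1),.094),("b",(272.5,199.1),.094),("lip",(265.3,259.5),.004)]:
    w=bp("scene",q,z);print(n,w,tf(w))
for n,q,z in [("bottle",(387,132),.085),("jar",(263.7,144.5),.082)]:
    w=bp("top",q,z);print(n,w,tf(w))
E
```

```text
[[ 0.69656975  0.2212721   0.03      ]
 [ 0.73197802 -0.19536888  0.03      ]
 [ 0.39933285  0.19774633  0.01      ]
 [ 0.43581208 -0.21988492  0.01      ]]
tray [0.56592318 0.00094116 0.08421369] [ 1.2  1.5  1.1 -0.3 -0.5 -0.2 -1.7 -1. ]
top corners [0.50195121 0.05402152 0.094     ] [ 0.56046334 -0.07995169  0.094     ] 0.14619333941022278 [-0.05928045  0.0582732 ] [-0.01224472 -0.08014693]
face [0.51882488 0.0692004  0.094     ] [-0.04118982  0.07197897]
face [ 0.57847557 -0.07875785  0.094     ] [ 0.00580409 -0.0804724 ]
face [0.48630453 0.05654474 0.094     ] [-0.07465944  0.06210358]
face [ 0.54919819 -0.08834962  0.094     ] [-0.02417634 -0.08756754]
a [0.50188643 0.08127506 0.094     ] [-0.05705259  0.0854356 ]
b [ 0.56047305 -0.0744685   0.094     ] [-0.01177383 -0.07468399]
lip [0.70047752 0.01632692 0.004     ] [0.13537165 0.0040133 ]
bottle [ 0.67588509 -0.1634382   0.085     ] [ 0.09574559 -0.17304618]
jar [0.64019704 0.18385003 0.082     ] [0.08939588 0.17601318]
```

```bash
cat >> h.py <<'E'
from scipy.spatial.transform import Rotation as Ro
P=np.array([0.56592318,0.00094116]);TH=0.08421
RT=np.array([[np.cos(TH),-np.sin(TH)],[np.sin(TH),np.cos(TH)]])
t2w=lambda q:RT@np.array(q)+P
w2t=lambda w:RT.T@(np.array(w)[:2]-P)
def quat(yaw):
    c,s=np.cos(yaw),np.sin(yaw)
    return Ro.from_matrix(np.array([[c,s,0],[s,-c,0],[0,0,-1]])).as_quat().tolist()
def snap(tag,c="scene",box=None,f=3):
    im=read_camera(c)[:,:,::-1]
    if box: u0,v0,u1,v1=box; im=cv2.resize(im[v0:v1,u0:u1],None,fx=f,fy=f,interpolation=cv2.INTER_CUBIC)
    cv2.imwrite(f"pics/{tag}.png",im)
E
python3 - <<'E'
from h import *
al=np.deg2rad(17.2); n=np.array([np.cos(al),np.sin(al)]); c=np.array([-.0345,-.004])
yaw=TH+al; q=quat(yaw)
pos=lambda d,z:[*t2w(c+n*(d-.017-.011)),z]
print(pos(-.04,.2))
move_gripper(.06)
move_ptp(pos(-.045,.2),q)
movel(pos(-.045,.088),q,.12)
print(read_time_s(),read_eef_pos(),read_finger_gap(),read_ft_force())
snap("s1","scene",(190,130,400,310)); snap("w1","wrist")
E
```

```text
[np.float64(0.46884443931697745), np.float64(-0.03144709962753277), 0.2]
5.0 [ 0.46498659 -0.03331271  0.08865997] 0.05994971369672253 [ 0.8011768  -1.44874768 -0.02825618]
```

View pics/s1.png

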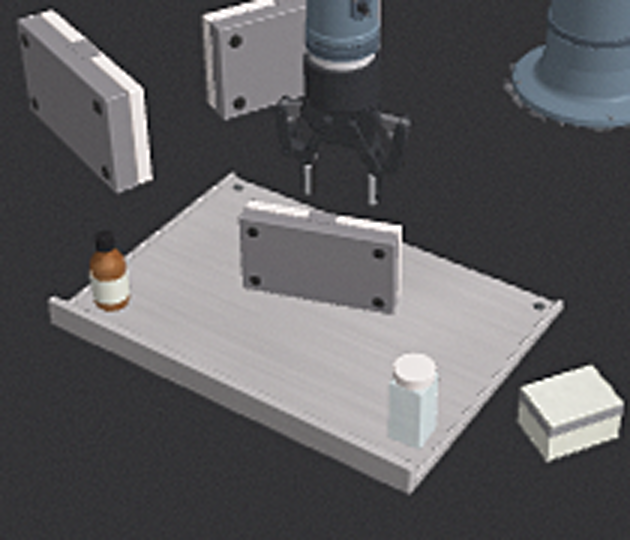

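View pics/w1.png

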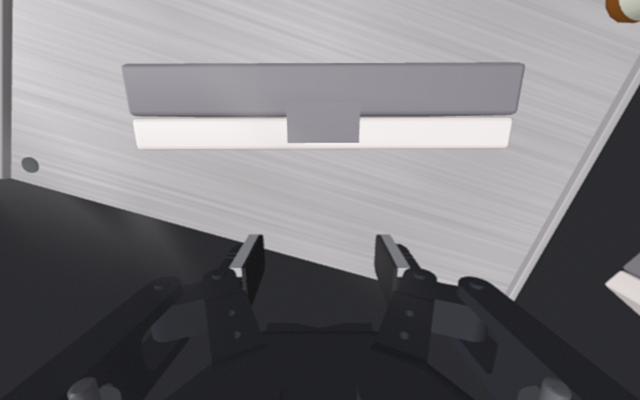

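The wrist view shows the fingers centred on the box (box at columns 123–524, fingers at 250–390) and parallel to it. Next I'll push it over.

```bash
python3 - <<'E'
from h import *
al=np.deg2rad(17.2); n=np.array([np.cos(al),np.sin(al)]); c=np.array([-.0345,-.004])
q=quat(TH+al)
pos=lambda d,z:[*t2w(c+n*(d-.017-.011)),z]
movel(pos(-.008,.088),q,.08)
for d in (.01,.02,.03,.04,.05):
    movel(pos(d,.088),q,.05); print(d,read_time_s(),np.round(read_ft_force(),1))
    if d in(.02,.03): snap(f"s2_{int(d*1000)}","scene",(190,130,400,310))
pause(.3)
snap("s2","scene",(190,130,400,310)); snap("w2","wrist"); print(read_time_s())
E
```

```text
0.01 6.225 [-0.7 -0.9 -0.5]
0.02 6.575 [-0.9  0.8 -0.6]
0.03 6.975 [-0.5  0.2  0.3]
0.04 7.375 [ 0.1  0.3 -0. ]
0.05 7.725 [-0.1  0.3 -0.8]
8.125
```

View pics/s2.png

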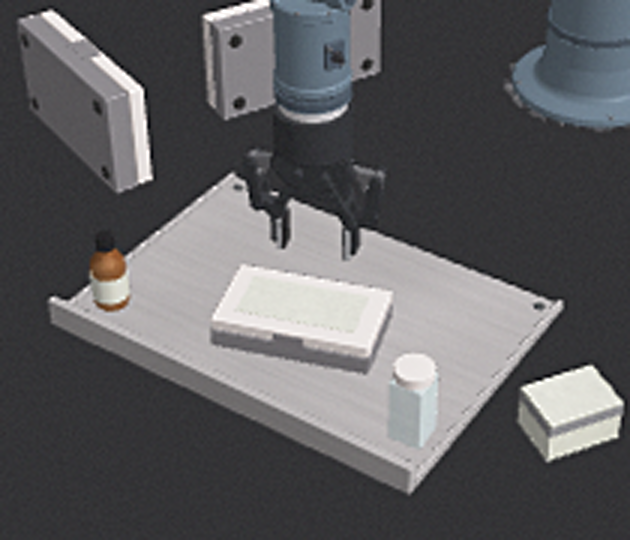

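View pics/w2.png

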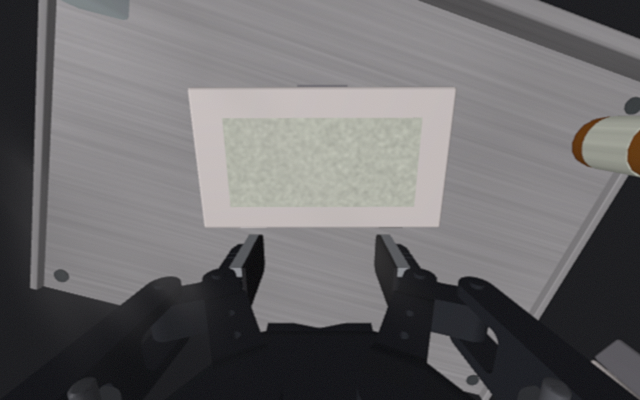

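The box lies flat with its lid up and is clear of the jar and bottle. In the wrist view its lid corners are at (190,88), (455,88), (440,227) and (204,227). I'll measure those.

```bash
python3 - <<'E'
from h import *
t=[w2t(bp("wrist",q,.038)) for q in [(190,88),(455,88),(440,227),(204,227)]]
print(np.round(t,4)); t=np.array(t)
print(np.linalg.norm(t[0]-t[1]),np.linalg.norm(t[1]-t[2]),t.mean(0),w2t(read_eef_pos()))
# lip inner foot line in the wrist view / top view
snap("t2","top",(240,100,420,240),4)
E
```

```text
[[ 0.0453  0.1017]
 [ 0.0913 -0.0462]
 [ 0.0085 -0.0735]
 [-0.0383  0.0774]]
0.1548269782505506 0.08715195274631332 [0.02672149 0.0148605 ] [-0.01362188  0.00242275]
```

View pics/t2.png

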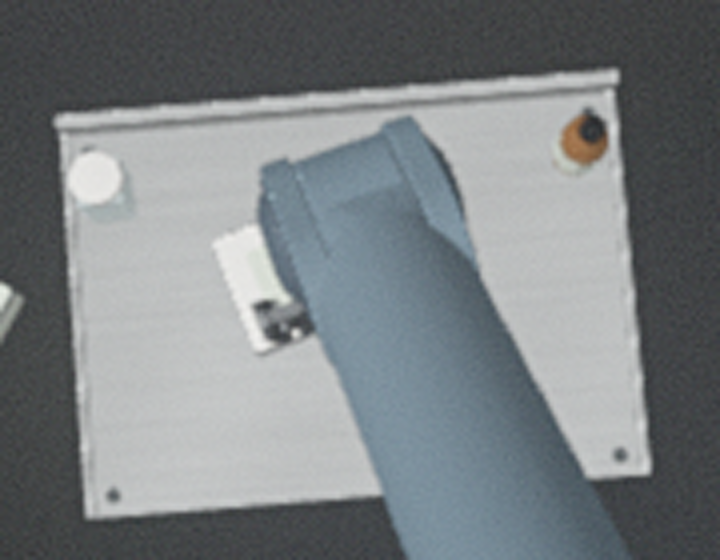

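```bash
python3 - <<'E'
from h import *
q=quat(TH); pos=lambda x,y,z:[*t2w((x,y)),z]
Y=.010
movel(pos(-.08,Y,.095),q,.12); move_gripper(.082)
movel(pos(-.08,Y,.03),q,.1); print(read_time_s(),read_eef_pos(),np.round(read_ft_force(),1))
movel(pos(-.045,Y,.03),q,.08)
for x in (-.03,-.015,0,.01):
    movel(pos(x,Y,.03),q,.05); print(x,read_time_s(),np.round(read_ft_force(),1))
snap("s3","scene",(190,130,400,310)); snap("w3","wrist")
E
```

```text
10.0333 [0.48575919 0.0043555  0.03022126] [ 0.6  0.6 -0.2]
-0.03 11.075 [-0.2  0.2  0.2]
-0.015 11.525 [-0.2  0.7 -0.2]
0 11.975 [ 0.3 -0.3  0.2]
0.01 12.325 [ 0.6 -0.5 -0.2]
```

View pics/s3.png

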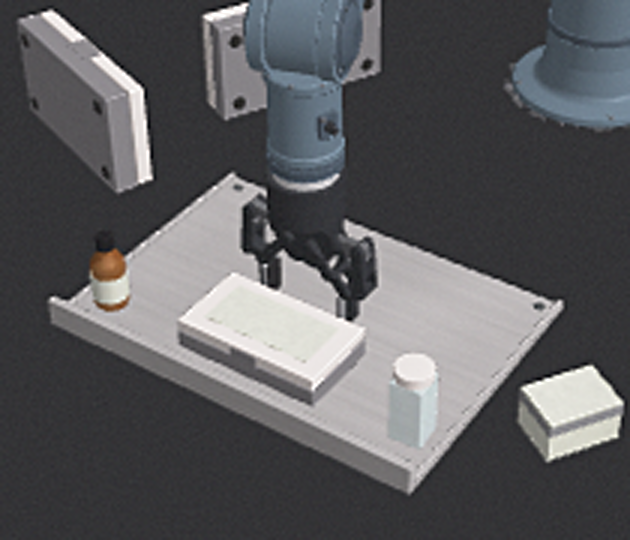

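View pics/w3.png

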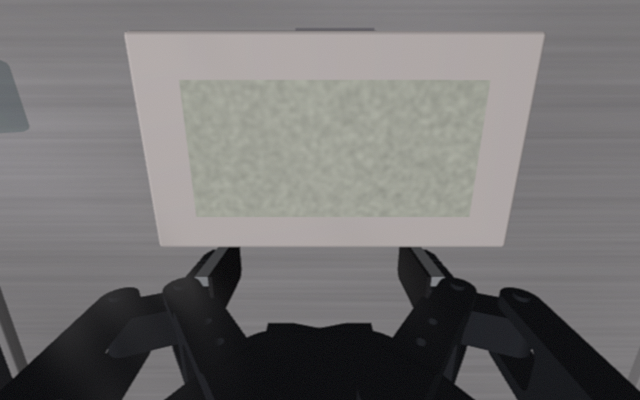

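The box is now flush with both fingers and parallel to the tray grain (latch edge level at row 33). The jar is well clear on the left, so I'll push on to the lip and watch the force.

```bash
python3 - <<'E'
from h import *
q=quat(TH); pos=lambda x,y,z:[*t2w((x,y)),z]
n=t2w((1,0))-P
Y=.010
movel(pos(.03,Y,.03),q,.05)
x=.03
while x<.052:
    x+=.0015; movel(pos(x,Y,.03),q,.02); pause(.1)
    f=np.mean([read_ft_force()[:2]@n for _ in range(4)]); xt=w2t(read_eef_pos())[0]; print(round(x,4),round(xt,4),round(f,1))
    if f<-10: break
pause(.2); print(read_time_s())
snap("s4","scene",(190,130,400,310)); snap("w4","wrist")
E
```

```text
0.0315 0.0316 1.0
0.033 0.0325 -2.1
0.0345 0.0342 -2.0
0.036 0.0363 -0.6
0.0375 0.0378 -0.2
0.039 0.0392 -0.6
0.0405 0.0403 -1.9
0.042 0.0403 -6.2
0.0435 0.0403 -7.9
0.045 0.0404 -10.0
0.0465 0.0404 -12.3
17.025
```

View pics/s4.png

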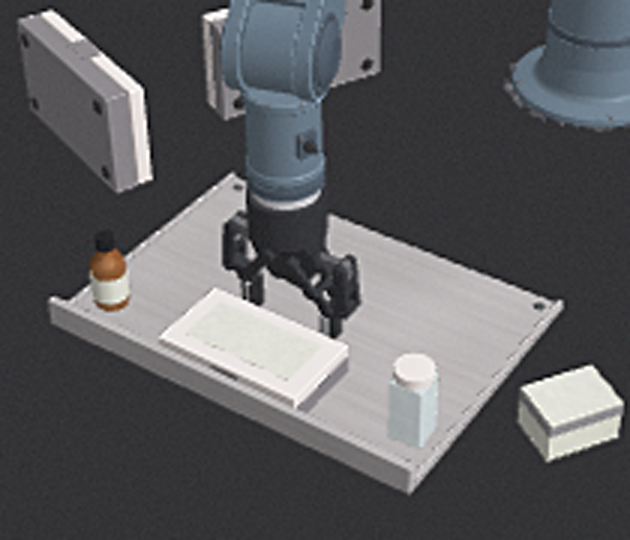

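View pics/w4.png

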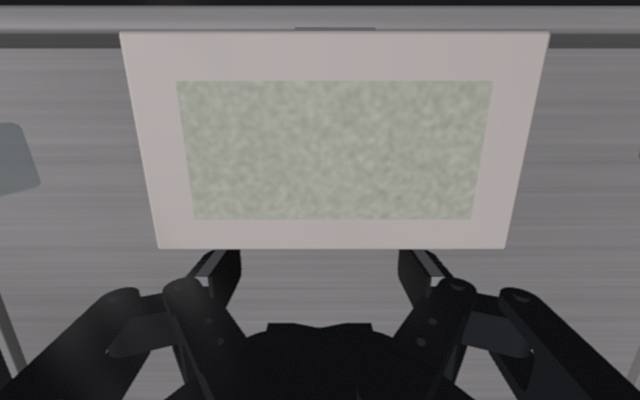

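The arm stalled at tray x = 0.0403 with 12 N, and the latch edge meets the lip along its full length. I'll back off and check from the top camera.

```bash
python3 - <<'E'
from h import *
q=quat(TH); pos=lambda x,y,z:[*t2w((x,y)),z]
movel(pos(.02,.01,.03),q,.05); movel(pos(-.04,.01,.03),q,.12); movel(pos(-.04,.01,.2),q,.15)
snap("w5","wrist")
np.savez("w5",**{k:np.array(v) for k,v in camera_params("wrist").items() if k in("K","camera_from_world")})
move_ptp([.2,-.5,.25],quat(-.6)); 
snap("t5","top",(240,100,420,240),4); snap("s5","scene",(190,160,390,310),4); print(read_time_s(),np.round(read_ft_force(),1))
E
```

```text
22.0583 [ 0.8 -0.5 -0.1]
```

View pics/t5.png

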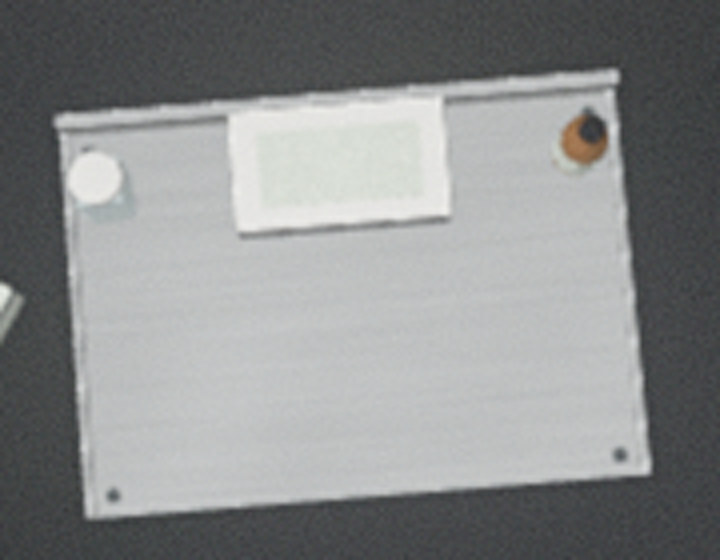

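View pics/w5.png

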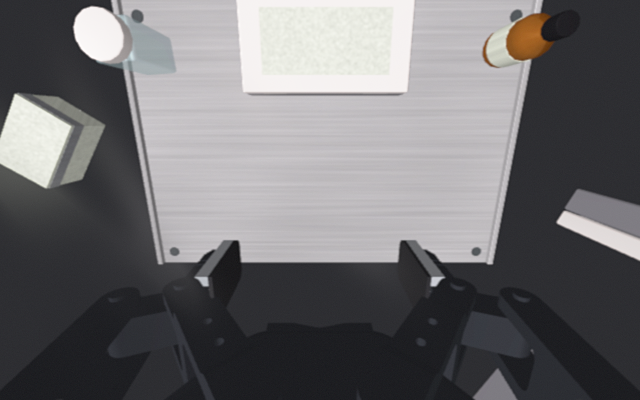

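View pics/s5.png

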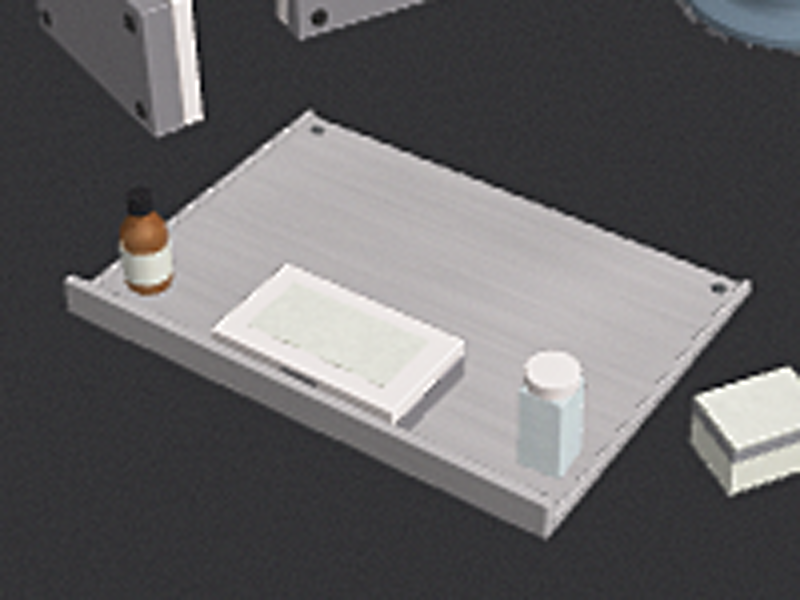

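```bash
python3 - <<'E'
from h import *
for q in [(227,115),(441,95),(239,234),(450,214)]:
    print(np.round(w2t(bp("top",(q[0]/4+240,q[1]/4+100),.038)),4))
E
```

```text
[0.1384 0.0819]
[ 0.1404 -0.0765]
[0.0493 0.0799]
[ 0.0515 -0.0755]
```

Both ends of the latch side measure 0.138 and 0.140, and the hinge side is at about 0.050, as it should be. The top view of the bystanders hasn't changed, so I'm handing in.

```bash
python3 - <<'E'
from h import *
sign_off(); print(read_time_s())
E
```

```text
the job is handed in; nothing more can be done
the job is handed in; nothing more can be done
```

The slide box now lies flat with its lid up, its latch side against the tray's back lip, and I handed the job in at about 22 s of the 45 s. I never gripped or lifted it. I pushed it over with the partly open fingers, squared it to the tray by pushing on the hinge side, then slid it forward until the arm stalled at about 12 N.

- **Latch side:** the last top picture puts its two ends at tray x of about 138 and 140 mm, with the lip's inner face at 140 mm. The hinge side is at about 50 mm, which fits the box's 90 mm depth.
- **Bystanders:** the bottle and jar look the same as at the start in the top view. The carton falls mostly outside that final crop, but it looks undisturbed in the scene picture.
- **Robot:** it had moved well clear before I handed in, and the wrist force read near zero.
- **Disagreements:** the first detector reading of the box's top corners from the top camera was about 14 mm short. I relied on the enlarged crop and the scene camera instead. No later check failed.

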